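# Load the battery test fixture in reverse order

## Robot

A 6-joint arm with a two-finger parallel gripper is mounted at the origin on the work surface. World frame = base frame: x ahead of the robot, y to its left, z up, the work surface at z = 0. Lengths are in m, angles in rad, forces in N, time in s.
With the tool pointing down it reaches from about 0.375 to 0.975 m from the base axis. Payload 3.8 kg.
Tool frame: the origin (TCP) lies at the very end of the fingers, on their centre line; the grasp point (between the pads) lies 19 mm behind it (bot.pinch_z is the distance from the TCP to the grasp point, in m); x points along the fingers, y is the direction in which the jaws open and shut, and the axes are right-handed (so a half turn about x gives the same grasp; the last joint's range is limited). The gripper opens to 85 mm and grips with 20 to 120 N. Pads are 22 mm wide; open, the fingers measure 114 mm over their backs; the gripper's body (76 mm by 85 mm) begins 54 mm behind the grasp point. The pads swing forward as they close: fully open they stand 13 mm farther back than shut.
Start: joints at [1.229, 0.264, 1.604, -0, 1.274, -0.037], TCP at [0.203, 0.644, 0.231] pointing down, gripper open.
Joint ranges: [-2.63, 2.63], [-0.94, 2.18], [0.31, 2.57], [-1.31, 4.45], [0, 2.66], [-2.55, 2.55]. Speed limits (rad/s): [2.57, 2.57, 3.14, 3.14, 3.14, 3.14].

## Interface

Orientations are given as a rotation vector (axis times angle).
In Python, from workcell import monitor, imaging, finish_job, bot gives the robot as it stands.
- The arm moves only by the tool jog_arm, never from a script. Its argument "rows" is a list of rows, each a list of 7 numbers: the shift along the tool's x, y, z in m, then the turn, a rotation vector about the tool's x, y, z in rad, then the opening in per cent of the stroke, from 0 (shut) to 100 (fully open). A call has 1 to 20 rows; each row is the pose to reach, as a shift and turn from the pose measured when the call began, along the tool's axes at that moment; what a row does not reach only later rows make up. A row lasts 1/10 s, in which the tool goes at most 50 mm and 8.59 degrees, less where a joint would pass 70% of its speed; a pose out of reach is approached as far as the arm can. A call with a gripper value outside its range is refused whole. The fingers move at their own pace and stop on an object; "force" is the grip in N (left out, the last holds). Time passes only in rows, so rows that repeat a pose let the fingers close. It gives the time, the measured TCP pose, the force and the opening at its end, in the units of the state.
- monitor.read_state(): the state, without advancing time (a new reading comes with each control period).
- imaging.read_camera(name): name is "scene" or "top"; returns the picture (400x640x3 uint8, blue, green, red); there is no depth.
- imaging.camera_params(name): a dict with "fx", "fy", "cx", "cy" (pixels), "T" (4x4, takes a point from camera to world coordinates). Camera axes: x right, y down, z forward; pixel columns grow to the right and rows downward; lengths in m; the calibration is good to about 2 mm. A picture is of the moment at which its call begins. camera_params takes no time and is no camera call.
- finish_job(): hands the job in, once; it reports no verdict.
The state is a dict: "time": time; "q": joint angles; "joint_vel": joint speeds; "joint_torque": joint torques, N m; "tool_pos": TCP position; "tcp_rot": TCP orientation; "wrist_force": force on the tool from outside, world axes, zero at the start; "torque": the same for the moment, N m; "width": opening from 0.0 (shut) to 1.0 (fully open).
Only numpy, scipy, OpenCV 4.12 (cv2) and the standard library are available. Lean on these libraries where they do the work, as an engineer would, in place of code of your own. Each camera call takes 0.05 s, during which the arm holds its last target. There are 200 camera calls.

## Task

Move the four battery cells from the cups on the green tray into the four pockets of the aluminium test fixture, one cell per pocket, standing upright, so that their row comes out in reverse order: seen from the robot, the cell that is leftmost on the tray goes into the rightmost pocket, the next one into the pocket beside it, and so on. Do not let any cell fall over on the way.

Things in the scene. Friction and masses are not known exactly. Their poses are not given: they have to be found in the camera images.
- cell_slim: loose upright cylindrical battery cell with a dark grey sleeve and a small steel button on top, the thinnest one of the four: 18 mm in diameter, 65 mm high; about 47 g. Origin at the centre of its underside, z up through the button at the start; its yaw means nothing.
- cell_tall: loose upright cylindrical battery cell with a dark grey sleeve and a small steel button on top, the tallest one of the four: 21 mm in diameter, 72 mm high; about 70 g. Origin at the centre of its underside, z up through the button at the start; its yaw means nothing.
- cell_short: loose upright cylindrical battery cell with a dark grey sleeve and a small steel button on top, the lowest one of the four: 26 mm in diameter, 50 mm high; about 80 g. Origin at the centre of its underside, z up through the button at the start; its yaw means nothing.
- cell_fat: loose upright cylindrical battery cell with a dark grey sleeve and a small steel button on top, the thickest one of the four: 34 mm in diameter, 61 mm high; about 145 g. Origin at the centre of its underside, z up through the button at the start; its yaw means nothing.
- cup_slim: fixed white square cup on the green tray in which cell_slim stands at the start (which place in the row it has differs from start to start; the four cups look alike): 58 x 58 mm outside, 52 x 52 mm inside, floor 4 mm thick, rim 15 mm above its underside. Origin at the centre of its underside, axes parallel to the tray's.
- cup_tall: fixed white square cup on the green tray in which cell_tall stands at the start (which place in the row it has differs from start to start; the four cups look alike): 58 x 58 mm outside, 52 x 52 mm inside, floor 4 mm thick, rim 15 mm above its underside. Origin at the centre of its underside, axes parallel to the tray's.
- cup_short: fixed white square cup on the green tray in which cell_short stands at the start (which place in the row it has differs from start to start; the four cups look alike): 58 x 58 mm outside, 52 x 52 mm inside, floor 4 mm thick, rim 15 mm above its underside. Origin at the centre of its underside, axes parallel to the tray's.
- cup_fat: fixed white square cup on the green tray in which cell_fat stands at the start (which place in the row it has differs from start to start; the four cups look alike): 58 x 58 mm outside, 52 x 52 mm inside, floor 4 mm thick, rim 15 mm above its underside. Origin at the centre of its underside, axes parallel to the tray's.
- tray: fixed green tray left or right of the fixture, 78 x 270 mm, 6 mm plate with 16 mm high end lips, carrying the four cups in a row at y = -93, -31, 31, 93 mm, x = 0. A cell in its cup stands 10 mm above the table. Origin at the centre of its underside; y along the row, roughly to the robot's left (within 0.35 rad), z up.
- fixture: fixed grey block 78 x 270 mm with an aluminium grid: a row of four empty pockets centred at y = -93, -31, 31, 93 mm, x = 0, each 60 (x) by 54 (y) mm inside, a brass disc on its floor; floor 10, wall tops 22 mm above the table. Low grey terminal strip along its far (+x) side. Origin at the underside's centre; y along the row, roughly to the robot's left (within 0.35 rad), z up.

How it is judged:
By the outcome, as a careful person would: the job done as asked, in the order asked, and still so for the second after the job is handed in, with the robot touching nothing.
It also fails if it takes over 115 s, if anything falls off the work surface, if the arm or the gripper's body presses on something with over 40 N, if the wrist force passes 120 N, or if a joint passes its speed limit or range.

## Working session

There is one attempt and no reset: what is moved stays moved. The work goes in short steps, Python scripts to look and compute and a tool call to move; the robot and the scene stay as the last step left them, time stands still between calls to the robot, and variables do not carry over. Pictures are saved under pics/ and viewed, about 12 in all and at most 16, crops included, and the job is handed in when it is done.

Besides the shell and the picture viewer there is one more tool, called after "Request:" as name(argument=value, ...) on one line, values as JSON. jog_arm: Moves the arm, as the interface text tells. Its arguments: {"type":"object","properties":{"rows":{"type":"array","items":{"type":"array","items":{"type":"number"}}},"force":{"type":"number"}},"required":["rows"]}

```bash
mkdir -p pics; ls
python3 - <<'E'
from workcell import monitor, imaging, bot
import cv2, numpy as np
np.set_printoptions(precision=4,suppress=True)
print(monitor.read_state())
for n in("scene","top"):
    p=imaging.camera_params(n);print(n,p)
    cv2.imwrite(f"pics/{n}0.png",imaging.read_camera(n))
E
```

```text
pics
{'time': 0.0, 'q': array([ 1.2291,  0.2648,  1.6054,  0.    ,  1.2737, -0.0369]), 'joint_vel': array([-0.0016, -0.0018, -0.0013,  0.0014,  0.0008, -0.0001]), 'joint_torque': array([  0.0017, -51.5097, -36.7321,   0.0003,   0.013 ,   0.    ]), 'tool_pos': array([0.2023, 0.6432, 0.2299]), 'tcp_rot': array([ 0.2374,  1.558 , -0.241 ]), 'wrist_force': array([0.2449, 0.4305, 0.448 ]), 'torque': array([-0.0084, -0.0475, -0.0364]), 'width': 1.0002579243515421}
scene {'fx': 496.71228439537634, 'fy': 496.71228439537634, 'cx': 325.4870833339409, 'cy': 199.54879910728633, 'T': array([[-0.2525,  0.6593, -0.7083,  1.1896],
       [ 0.9674,  0.1562, -0.1994,  0.1814],
       [-0.0209, -0.7355, -0.6772,  0.6818],
       [ 0.    ,  0.    ,  0.    ,  1.    ]])}
top {'fx': 426.9841573564293, 'fy': 426.9841573564293, 'cx': 315.46385905202055, 'cy': 197.20948702240534, 'T': array([[-0.0582, -0.9775,  0.2027,  0.3678],
       [-0.9983,  0.0578, -0.0078, -0.0063],
       [-0.0041, -0.2028, -0.9792,  0.8861],
       [ 0.    ,  0.    ,  0.    ,  1.    ]])}
```

View pics/scene0.png

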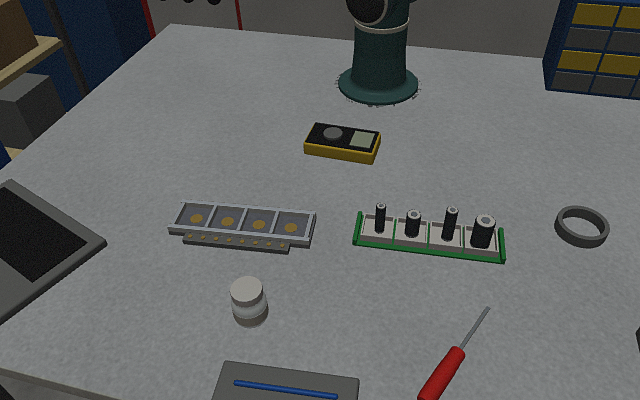

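View pics/top0.png

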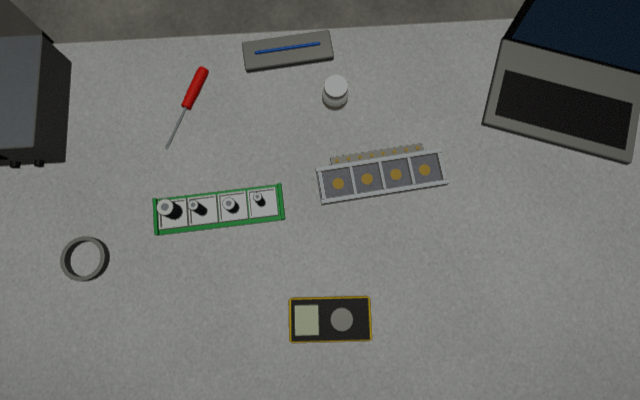

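```bash
cat > h.py <<'E'
import numpy as np, cv2
from workcell import monitor, imaging, bot
from scipy.spatial.transform import Rotation as R
np.set_printoptions(precision=4,suppress=True)
def ray(n,uv,z):
    p=imaging.camera_params(n);T=p["T"]
    d=T[:3,:3]@[(uv[0]-p["cx"])/p["fx"],(uv[1]-p["cy"])/p["fy"],1]
    return (T[:3,3]+d*(z-T[2,3])/d[2])[:2]
def proj(n,P):
    p=imaging.camera_params(n);T=p["T"];c=(np.atleast_2d(P)-T[:3,3])@T[:3,:3]
    return np.c_[c[:,0]/c[:,2]*p["fx"]+p["cx"],c[:,1]/c[:,2]*p["fy"]+p["cy"]]
E
python3 - <<'E'
from h import *
I={n:cv2.imread(f"pics/{n}0.png") for n in("top","scene")}
box={"top":(315,145,450,205),"scene":(165,195,320,240)}
for n in I:
    x0,y0,x1,y1=box[n];h=cv2.cvtColor(I[n][y0:y1,x0:x1],cv2.COLOR_BGR2HSV)
    m=cv2.inRange(h,(12,110,80),(30,255,255))
    k,l,s,c=cv2.connectedComponentsWithStats(m)
    for i in range(1,k):
        if s[i,4]>40: print(n,s[i,4],c[i]+[x0,y0],ray(n,c[i]+[x0,y0],.0105))
    h=cv2.cvtColor(I[n],cv2.COLOR_BGR2HSV);m=cv2.inRange(h,(50,120,50),(75,255,255))
    pts=cv2.findNonZero(m);r=cv2.minAreaRect(pts);print(n,"green",r,cv2.boxPoints(r).tolist())
    if n=="top": print([ray(n,b,.008) for b in cv2.boxPoints(r)])
a=cv2.resize(I["top"][180:240,148:290],None,fx=5.5,fy=5.5,interpolation=cv2.INTER_CUBIC)
b=cv2.resize(I["scene"][195:265,350:510],None,fx=4.88,fy=4.88,interpolation=cv2.INTER_CUBIC)
w=min(a.shape[1],b.shape[1]);m=np.vstack([a[:,:w],b[:,:w]])[:600];print(a.shape,b.shape);cv2.imwrite("pics/crop1.png",m)
E
```

```text
top 91 [424.1319 169.3956] [ 0.5956 -0.2469]
top 90 [395.2889 173.9111] [ 0.5894 -0.185 ]
top 90 [366.6222 178.5   ] [ 0.583  -0.1236]
top 94 [337.7872 183.0426] [ 0.5767 -0.0621]
top green ((217.23077392578125, 208.84617614746094), (35.97007369995117, 131.22874450683594), 82.87498474121094) [[149.89230346679688, 199.13848876953125], [280.1076965332031, 182.861572265625], [284.5692443847656, 218.55386352539062], [154.35385131835938, 234.83078002929688]]
[array([0.566 , 0.3342]), array([0.585 , 0.0595]), array([0.5081, 0.0534]), array([0.49  , 0.3235])]
scene 84 [196.0119 218.0476] [ 0.5963 -0.2467]
scene 86 [227.0581 221.0233] [ 0.5899 -0.1847]
scene 87 [258.4598 224.046 ] [ 0.5835 -0.1231]
scene 87 [290.4253 227.1149] [ 0.5771 -0.0613]
scene green ((430.16375732421875, 236.70062255859375), (153.69544982910156, 34.47374725341797), 6.874817848205566) [[351.8052978515625, 244.61485290527344], [355.93182373046875, 210.3889617919922], [508.522216796875, 228.78639221191406], [504.39569091796875, 263.01226806640625]]
(330, 781, 3) (342, 781, 3)
```

View pics/crop1.png

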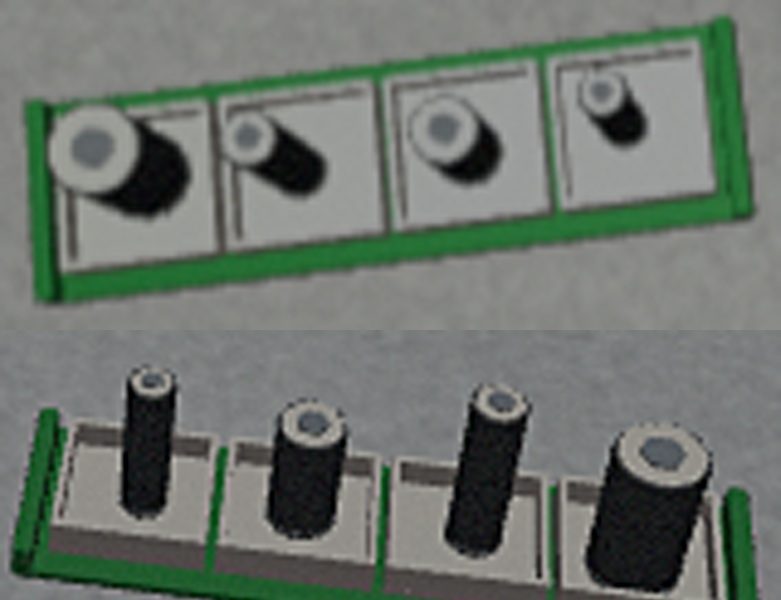

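Run:
```python
from h import *
H=dict(fat=.061,tall=.072,short=.050,slim=.065)
t=dict(fat=(93,148),tall=(247,138),short=(443,130),slim=(602,92))
s=dict(slim=(151,382),short=(313,423),tall=(500,402),fat=(662,453))
for k in H:
    a=ray("top",np.array(t[k])/5.5+[148-.4,180-.4],.01+H[k]);b=ray("scene",(np.array(s[k])-[0,330])/4.88+[350-.4,195-.4],.01+H[k])
    print(k,a,b,(a+b)/2)
# tray edges on near side, plate z~.006
a=ray("top",np.array((60,298))/5.5+[147.6,179.6],.004);b=ray("top",np.array((735,216))/5.5+[147.6,179.6],.004);print("tray yaw",a,b,np.arctan2(*(-(a-b)[0],(a-b)[1])))
st=monitor.read_state();M=R.from_rotvec(st["tcp_rot"]).as_matrix();print(M,bot.pinch_z,[x for x in dir(bot) if x[0]!='_'])
```

```text
fat [0.5355 0.2811] [0.5372 0.2824] [0.5363 0.2817]
tall [0.5336 0.2236] [0.536  0.2245] [0.5348 0.224 ]
short [0.5369 0.1596] [0.539  0.1609] [0.5379 0.1602]
slim [0.5442 0.1003] [0.5469 0.1016] [0.5456 0.1009]
tray yaw [0.4923 0.3164] [0.5085 0.0606] 0.06346947944253993
[[-0.0008  0.3001  0.9539]
 [-0.002   0.9539 -0.3001]
 [-1.     -0.0021 -0.0001]] 0.0187 ['MotionError', 'pinch_z']
```

```bash
cat >> h.py <<'E'
def delta(xyz,yaw):
    st=monitor.read_state();Q=R.from_rotvec(st["tcp_rot"]);p=st["tool_pos"]
    y=np.array([np.cos(yaw),np.sin(yaw),0]);x=np.array([0,0,-1.]);G=R.from_matrix(np.c_[x,y,np.cross(x,y)])
    print("t",st["time"],"pos",p,"w",st["width"],"F",st["wrist_force"])
    print("shift",Q.inv().apply(np.array(xyz)-p),"turn",(Q.inv()*G).as_rotvec())
E
python3 -c "
from h import *
delta((.536,.282,.15),.07)"
```

```text
t 0.1 pos [0.2023 0.6432 0.23  ] w 0.9982726276727831 F [ 0.35   -0.0562 -0.0165]
shift [ 0.0805 -0.2443  0.4267] turn [1.196  0.0012 0.0019]
```

Request:
jog_arm(rows=[[0.002,-0.005,0.008,0.02,0,0,100],[0.006,-0.018,0.03,0.08,0,0,100],[0.012,-0.037,0.064,0.18,0,0,100],[0.019,-0.057,0.1,0.28,0,0,100],[0.026,-0.078,0.137,0.38,0,0,100],[0.033,-0.1,0.175,0.49,0,0,100],[0.04,-0.122,0.213,0.6,0,0,100],[0.047,-0.144,0.251,0.7,0,0,100],[0.054,-0.165,0.288,0.81,0,0,100],[0.061,-0.185,0.324,0.91,0,0,100],[0.067,-0.205,0.358,1.01,0,0,100],[0.073,-0.223,0.388,1.09,0,0,100],[0.077,-0.235,0.41,1.15,0,0,100],[0.08,-0.242,0.423,1.185,0,0,100],[0.0805,-0.2443,0.4267,1.196,0.001,0.002,100],[0.0805,-0.2443,0.4267,1.196,0.001,0.002,100],[0.0805,-0.2443,0.4267,1.196,0.001,0.002,100]])

```text
time: 1.8
tool_pos: [0.5354, 0.2828, 0.1502]
tcp_rot: [1.157, 1.242, -1.156]
wrist_force: [-0.3, 0.2, 0.1]
width: 0.999
```

```bash
python3 -c "
from h import *
delta((.5363,.2817,.033),.07)
I=imaging.read_camera('top');J=imaging.read_camera('scene')
cv2.imwrite('pics/c2.png',np.hstack([cv2.resize(I[150:250,120:260],None,fx=2.8,fy=2.8),cv2.resize(J[100:280,400:540],(400,280))]) if 0 else cv2.resize(np.hstack([I[130:250,110:290],J[150:270,360:540]]),None,fx=2.2,fy=2.2))"
```

```text
t 1.8 pos [0.5354 0.2828 0.1502] w 0.9992188796945984 F [-0.3119  0.2359  0.1329]
shift [0.1172 0.0009 0.0012] turn [ 0.0013 -0.0004  0.0001]
```

View pics/c2.png

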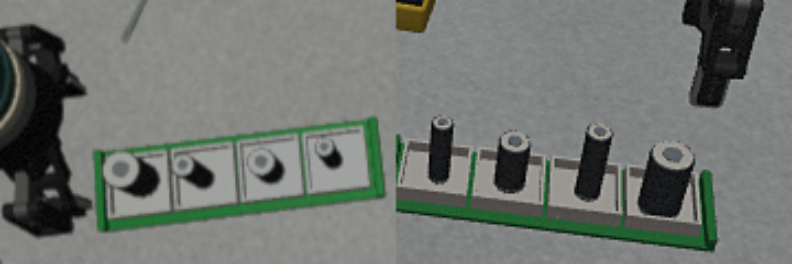

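```bash
python3 -c "
from h import *
for n in('top','scene'): print(n,proj(n,[[.5354,.2828,.15],[.5363,.2817,.071],[.5363,.2817,.01],[.577,.285,.165],[.494,.28,.165]]))
print(monitor.read_state())"
```

```text
top [[147.8359 198.4659]
 [164.1993 206.1047]
 [174.4723 211.444 ]
 [143.749  173.5412]
 [145.5492 220.3185]]
scene [[495.1562 184.5011]
 [484.8471 219.3821]
 [478.2184 243.2962]
 [498.4084 194.6035]
 [495.5742 161.4661]]
{'time': 1.9, 'q': array([0.4451, 0.1963, 1.8411, 0.0002, 1.1038, 0.3732]), 'joint_vel': array([ 0.0005, -0.0004, -0.0006, -0.0036, -0.0027, -0.0003]), 'joint_torque': array([ -0.2972, -45.2121, -34.2737,  -0.015 ,  -0.    ,  -0.001 ]), 'tool_pos': array([0.5354, 0.283 , 0.1504]), 'tcp_rot': array([ 1.1566,  1.2422, -1.1557]), 'wrist_force': array([ 0.2698, -0.06  ,  0.214 ]), 'torque': array([-0.0241, -0.0145, -0.041 ]), 'width': 0.9984461927425937}
```

Request:
jog_arm(rows=[[0.01,0,0,0,0,0,100],[0.03,0.001,0.001,0,0,0,100],[0.05,0.001,0.001,0,0,0,100],[0.07,0.001,0.001,0,0,0,100],[0.09,0.001,0.001,0,0,0,100],[0.1,0.001,0.001,0,0,0,100],[0.1,0.001,0.001,0,0,0,100]])

```text
time: 2.6
tool_pos: [0.5345, 0.2818, 0.048]
tcp_rot: [1.153, 1.244, -1.159]
wrist_force: [-0.4, 0.4, -0.5]
width: 1.002
```

```bash
python3 -c "
from h import *
delta((.5363,.2817,.033),.07)
I=imaging.read_camera('top');J=imaging.read_camera('scene')
cv2.imwrite('pics/c3.png',cv2.resize(np.hstack([I[160:250,120:210],J[170:260,430:520]]),None,fx=4.4,fy=4.4,interpolation=cv2.INTER_CUBIC))"
```

```text
t 2.6 pos [0.5345 0.2818 0.048 ] w 1.0024937695570153 F [-0.414   0.4246 -0.5085]
shift [0.015  0.0019 0.0002] turn [0.0026 0.0011 0.0036]
```

View pics/c3.png

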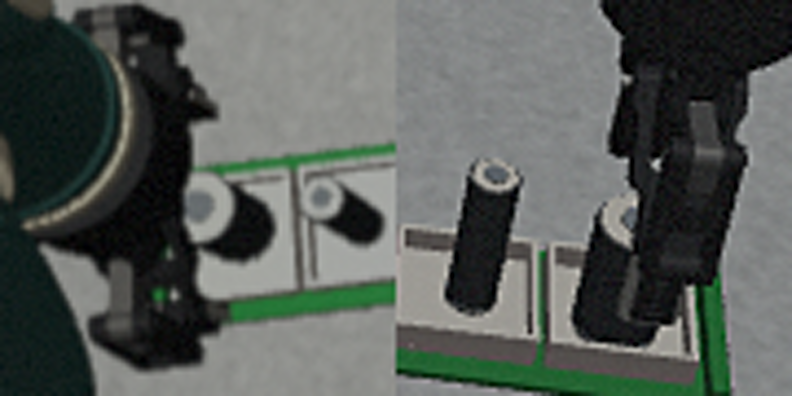

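```bash
python3 -c "
from h import *
P=lambda dx,dy,z:[.5345+dx*np.cos(.07)-dy*np.sin(.07),.2818+dx*np.sin(.07)+dy*np.cos(.07),z]
print(proj('scene',[P(.0425,-.011,.061),P(.0425,.011,.061),P(.057,-.011,.061),P(.057,.011,.061)])@np.diag([4.4,4.4])-[430*4.4-396,170*4.4])
print(proj('top',[P(-.0425,-.011,.061),P(-.0425,.011,.061),P(.0425,-.011,.061),P(.0425,.011,.061)])*4.4-[120*4.4,160*4.4])
print(proj('scene',[.5363,.2817,.071])*4.4-[430*4.4-396,170*4.4])"
```

```text
[[608.143  306.8286]
 [667.5798 313.8645]
 [609.5782 334.7508]
 [669.7764 341.9879]]
[[232.4078 301.5352]
 [182.6939 307.8888]
 [221.0084 115.9469]
 [172.293  122.066 ]]
[[637.3274 217.281 ]]
```

Request:
jog_arm(rows=[[0.008,0.002,0.001,0,0,0,80],[0.015,0.003,0.002,0,0,0,60],[0.016,0.003,0.002,0,0,0,50],[0.016,0.003,0.002,0,0,0,47],[0.016,0.003,0.002,0,0,0,44],[0.016,0.003,0.002,0,0,0,41],[0.016,0.003,0.002,0,0,0,38],[0.016,0.003,0.002,0,0,0,34],[0.016,0.003,0.002,0,0,0,20],[0.016,0.003,0.002,0,0,0,10],[0.016,0.003,0.002,0,0,0,10]], force=40)

```text
time: 3.8
tool_pos: [0.5397, 0.2808, 0.0348]
tcp_rot: [1.157, 1.242, -1.155]
wrist_force: [-1.4, 0.1, 2.7]
width: 0.39
```

```bash
python3 -c "
from h import *
delta((.596,-.2468,.14),.102)"
```

```text
t 3.8 pos [0.5397 0.2808 0.0348] w 0.3898232713431756 F [-1.3691  0.1015  2.7063]
shift [-0.1054  0.0181  0.5303] turn [-0.0297 -0.0005 -0.0007]
```

Request:
jog_arm(rows=[[-0.004,0,0,0,0,0,10],[-0.014,0,0,0,0,0,10],[-0.03,0,0,0,0,0,10],[-0.05,0,0,0,0,0,10],[-0.07,0,0,0,0,0,10],[-0.09,0,0,0,0,0,10],[-0.1,0,0,0,0,0,10],[-0.105,0,0,0,0,0,10],[-0.105,0,0,0,0,0,10]])

```text
time: 4.7
tool_pos: [0.5401, 0.281, 0.1408]
tcp_rot: [1.158, 1.242, -1.154]
wrist_force: [0.2, 0.6, -2.2]
width: 0.389
```

```bash
python3 -c "
from h import *
delta((.596,-.2468,.14),.102)
I=imaging.read_camera('top');J=imaging.read_camera('scene')
cv2.imwrite('pics/c4.png',cv2.resize(np.hstack([I[150:250,80:220],J[120:220,430:570]]),None,fx=2.8,fy=2.8,interpolation=cv2.INTER_CUBIC))"
```

```text
t 4.7 pos [0.5401 0.281  0.1408] w 0.38920368127927735 F [ 0.198   0.6252 -2.1854]
shift [0.0003 0.0176 0.5304] turn [-0.0297 -0.0011 -0.0023]
```

View pics/c4.png

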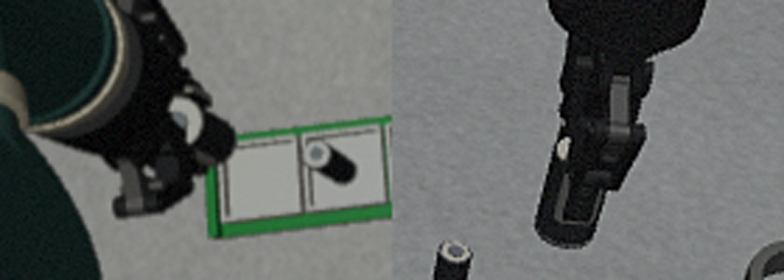

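```bash
python3 -c "
from h import *
print(ray('scene',(492.1,203.2),.116),ray('top',(144.6,192.6),.177))"
```

```text
[0.543  0.2849] [0.5398 0.2779]
```

Request:
jog_arm(rows=[[0,0,0.006,0,0,0,10],[0,0.001,0.02,0,0,0,10],[0,0.001,0.042,0,0,0,10],[0,0.002,0.07,-0.005,0,0,10],[0,0.003,0.104,-0.005,0,0,10],[0,0.005,0.14,-0.01,0,0,10],[0,0.006,0.178,-0.01,0,0,10],[0,0.007,0.216,-0.015,0,0,10],[0,0.008,0.254,-0.015,0,0,10],[0,0.01,0.292,-0.015,0,0,10],[0,0.011,0.33,-0.02,0,0,10],[0,0.012,0.368,-0.02,0,0,10],[0,0.014,0.406,-0.02,0,0,10],[0,0.015,0.442,-0.025,0,0,10],[0,0.016,0.474,-0.03,0,0,10],[0,0.017,0.5,-0.03,0,0,10],[0,0.0176,0.518,-0.03,0,0,10],[0,0.0176,0.528,-0.03,0,0,10],[0,0.0176,0.5304,-0.03,0,0,10],[0,0.0176,0.5304,-0.03,0,0,10]])

```text
time: 6.8
tool_pos: [0.5946, -0.2468, 0.1387]
tcp_rot: [1.134, 1.257, -1.134]
wrist_force: [-0.3, 0.7, -1.7]
width: 0.386
```

```bash
python3 -c "
from h import *
delta((.596,-.2468,.0355),.102)"
```

```text
t 6.8 pos [ 0.5946 -0.2468  0.1387] w 0.3861253857233463 F [-0.3324  0.706  -1.7111]
shift [0.1032 0.0015 0.0002] turn [ 0.0002 -0.0008  0.0011]
```

Request:
jog_arm(rows=[[0.008,0.001,0,0,0,0,10],[0.022,0.0015,0,0,0,0,10],[0.04,0.0015,0,0,0,0,10],[0.058,0.0015,0,0,0,0,10],[0.072,0.0015,0,0,0,0,10],[0.082,0.0015,0,0,0,0,10],[0.084,0.0015,0,0,0,0,10],[0.084,0.0015,0,0,0,0,10]])

```text
time: 7.6
tool_pos: [0.5959, -0.2464, 0.0542]
tcp_rot: [1.133, 1.258, -1.134]
wrist_force: [0.3, 0.2, -2.1]
width: 0.389
```

```bash
python3 -c "
from h import *
delta((.596,-.2468,.0355),.102)
I=imaging.read_camera('top');J=imaging.read_camera('scene')
cv2.imwrite('pics/c5.png',cv2.resize(np.hstack([I[120:220,370:470],J[165:265,150:250]]),None,fx=4,fy=4,interpolation=cv2.INTER_CUBIC))"
```

```text
t 7.6 pos [ 0.5959 -0.2464  0.0542] w 0.3893769364018148 F [ 0.3204  0.1838 -2.1154]
shift [0.0187 0.0001 0.0004] turn [ 0.0005 -0.0012  0.0018]
```

View pics/c5.png

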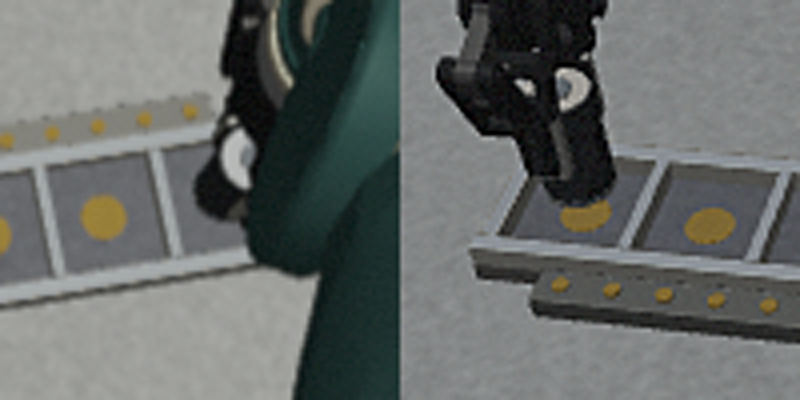

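```bash
python3 -c "
from h import *
print(ray('scene',(195,213),.0294),ray('top',(431,159.5),.0904))"
```

```text
[ 0.6009 -0.2425] [ 0.5938 -0.2404]
```

Request:
jog_arm(rows=[[0.003,0,0.002,0,0,0,10],[0.008,0,0.003,0,0,0,10],[0.013,0,0.003,0,0,0,10],[0.017,0,0.003,0,0,0,10],[0.019,0,0.003,0,0,0,10],[0.019,0,0.003,0,0,0,10],[0.019,0,0.003,0,0,0,10],[0.019,0,0.003,0,0,0,42],[0.019,0,0.003,0,0,0,46],[0.019,0,0.003,0,0,0,52],[0.019,0,0.003,0,0,0,60],[0.019,0,0.003,0,0,0,60],[0.013,0,0.003,0,0,0,60],[-0.003,0,0.003,0,0,0,60],[-0.023,0,0.003,0,0,0,60],[-0.045,0,0.003,0,0,0,60],[-0.067,0,0.003,0,0,0,60],[-0.085,0,0.003,0,0,0,60],[-0.09,0,0.003,0,0,0,60]])

```text
time: 9.6
tool_pos: [0.5992, -0.2509, 0.1502]
tcp_rot: [1.134, 1.249, -1.131]
wrist_force: [1.0, 0.0, -0.1]
width: 0.599
```

```bash
python3 -c "
from h import *
delta((.5348,.224,.14),.07)
"
```

```text
t 9.6 pos [ 0.5992 -0.2509  0.1502] w 0.5993123022205212 F [ 0.952   0.0485 -0.1378]
shift [ 0.0085 -0.0157 -0.479 ] turn [ 0.0322  0.0033 -0.0061]
```

Request:
jog_arm(rows=[[0,0,-0.006,0,0,0,60],[0,-0.001,-0.022,0,0,0,60],[0.001,-0.002,-0.046,0.005,0,0,60],[0.001,-0.003,-0.078,0.005,0,0,60],[0.002,-0.004,-0.114,0.01,0,0,60],[0.003,-0.005,-0.154,0.01,0,0,60],[0.004,-0.007,-0.196,0.015,0,0,60],[0.004,-0.008,-0.238,0.015,0,0,60],[0.005,-0.009,-0.28,0.02,0,0,60],[0.006,-0.011,-0.322,0.02,0,0,60],[0.007,-0.012,-0.364,0.025,0,0,60],[0.008,-0.013,-0.402,0.03,0,0,60],[0.008,-0.014,-0.434,0.03,0,0,60],[0.008,-0.015,-0.458,0.03,0,0,60],[0.008,-0.0157,-0.472,0.03,0.003,-0.005,60],[0.008,-0.0157,-0.479,0.03,0.003,-0.005,60],[0.008,-0.0157,-0.479,0.03,0.003,-0.005,60],[0.008,-0.0157,-0.479,0.03,0.003,-0.005,60]])

```text
time: 11.4
tool_pos: [0.5346, 0.2232, 0.1401]
tcp_rot: [1.156, 1.241, -1.156]
wrist_force: [0.4, -0.6, 0.2]
width: 0.6
```

```bash
python3 -c "
from h import *
delta((.5348,.224,.033),.07)
I=imaging.read_camera('top');J=imaging.read_camera('scene')
cv2.imwrite('pics/c6.png',cv2.resize(np.hstack([I[130:220,310:460],J[165:255,160:310]]),None,fx=2.6,fy=2.6,interpolation=cv2.INTER_CUBIC))"
```

```text
t 11.4 pos [0.5346 0.2232 0.1401] w 0.599722638858204 F [ 0.3918 -0.5856  0.1931]
shift [ 0.1071  0.0002 -0.0009] turn [ 0.0018  0.001  -0.0004]
```

View pics/c6.png

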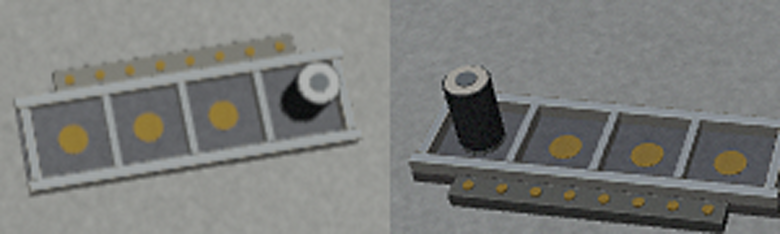

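Request:
jog_arm(rows=[[0.008,0,-0.001,0,0,0,60],[0.024,0,-0.001,0,0,0,60],[0.044,0,-0.001,0,0,0,60],[0.064,0,-0.001,0,0,0,60],[0.084,0,-0.001,0,0,0,60],[0.098,0,-0.001,0,0,0,55],[0.102,0,-0.001,0,0,0,45],[0.102,0,-0.001,0,0,0,38],[0.102,0,-0.001,0,0,0,34],[0.102,0,-0.001,0,0,0,31],[0.102,0,-0.001,0,0,0,28],[0.102,0,-0.001,0,0,0,25],[0.102,0,-0.001,0,0,0,22],[0.102,0,-0.001,0,0,0,18],[0.102,0,-0.001,0,0,0,5],[0.102,0,-0.001,0,0,0,0],[0.102,0,-0.001,0,0,0,0]], force=35)

```text
time: 13.2
tool_pos: [0.5355, 0.2241, 0.0392]
tcp_rot: [1.158, 1.24, -1.155]
wrist_force: [-0.7, 0.1, 5.6]
width: 0.235
```

Request:
jog_arm(rows=[[-0.004,0,0,0,0,0,0],[-0.014,0,0,0,0,0,0],[-0.03,0,0,0,0,0,0],[-0.05,0,0,0,0,0,0],[-0.07,0,0,0,0,0,0],[-0.09,0,0,0,0,0,0],[-0.1,0,0,0,0,0,0],[-0.105,0,0,0,0,0,0],[-0.105,0,0,0,0,0,0]])

```text
time: 14.1
tool_pos: [0.5357, 0.2243, 0.1451]
tcp_rot: [1.159, 1.24, -1.154]
wrist_force: [0.0, -0.0, -0.0]
width: 0.234
```

```bash
python3 -c "
from h import *
delta((.5897,-.1858,.143),.102)
I=imaging.read_camera('top');J=imaging.read_camera('scene')
cv2.imwrite('pics/c7.png',cv2.resize(np.hstack([I[150:250,120:260],J[120:220,380:520]]),None,fx=2.8,fy=2.8,interpolation=cv2.INTER_CUBIC))"
```

```text
t 14.1 pos [0.5357 0.2243 0.1451] w 0.23398499417358412 F [ 0.0123 -0.0033 -0.0158]
shift [0.0021 0.0248 0.4129] turn [-0.031  -0.0001 -0.0034]
```

View pics/c7.png

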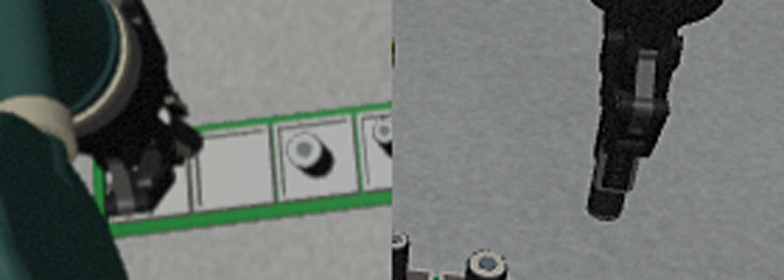

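Request:
jog_arm(rows=[[0,0,0.006,0,0,0,0],[0,0.001,0.02,0,0,0,0],[0,0.002,0.042,-0.005,0,0,0],[0,0.004,0.07,-0.005,0,0,0],[0,0.006,0.102,-0.01,0,0,0],[0,0.008,0.138,-0.01,0,0,0],[0,0.011,0.176,-0.015,0,0,0],[0,0.013,0.214,-0.015,0,0,0],[0,0.015,0.252,-0.02,0,0,0],[0,0.017,0.29,-0.02,0,0,0],[0,0.019,0.324,-0.025,0,0,0],[0,0.021,0.354,-0.025,0,0,0],[0,0.023,0.38,-0.03,0,0,0],[0,0.0248,0.398,-0.031,0,0,0],[0,0.0248,0.409,-0.031,0,-0.003,0],[0,0.0248,0.413,-0.031,0,-0.003,0],[0,0.0248,0.413,-0.031,0,-0.003,0],[0,0.0248,0.413,-0.031,0,-0.003,0]])

```text
time: 16.0
tool_pos: [0.5885, -0.1854, 0.1435]
tcp_rot: [1.132, 1.258, -1.135]
wrist_force: [0.1, 0.1, -0.9]
width: 0.234
```

```bash
python3 -c "
from h import *
delta((.5897,-.1855,.040),.102)"
```

```text
t 16.0 pos [ 0.5885 -0.1854  0.1435] w 0.23386192179736398 F [ 0.14    0.1243 -0.8641]
shift [0.1035 0.0015 0.0003] turn [0.0007 0.     0.0029]
```

Request:
jog_arm(rows=[[0.008,0.001,0,0,0,0,0],[0.024,0.0015,0,0,0,0,0],[0.044,0.0015,0,0,0,0.001,0],[0.064,0.0015,0,0,0,0.002,0],[0.08,0.0015,0,0,0,0.003,0],[0.09,0.0015,0,0,0,0.003,0],[0.097,0.0015,0,0,0,0.003,0],[0.101,0.0015,0,0,0,0.003,0],[0.1035,0.0015,0,0,0,0.003,0],[0.1035,0.0015,0,0,0,0.003,0],[0.1035,0.0015,0,0,0,0.003,0]])

```text
time: 17.1
tool_pos: [0.5903, -0.1855, 0.0408]
tcp_rot: [1.133, 1.255, -1.132]
wrist_force: [0.4, 0.3, -0.3]
width: 0.238
```

```bash
python3 -c "
from h import *
delta((.5897,-.1855,.0395),.102)
I=imaging.read_camera('top');J=imaging.read_camera('scene')
cv2.imwrite('pics/c8.png',cv2.resize(np.hstack([I[120:220,320:460],J[150:250,150:290]]),None,fx=2.8,fy=2.8,interpolation=cv2.INTER_CUBIC))"
```

```text
t 17.1 pos [ 0.5903 -0.1855  0.0408] w 0.23756619267657975 F [ 0.4274  0.3074 -0.2978]
shift [ 0.0013 -0.0006 -0.0001] turn [ 0.0007  0.0006 -0.0014]
```

View pics/c8.png

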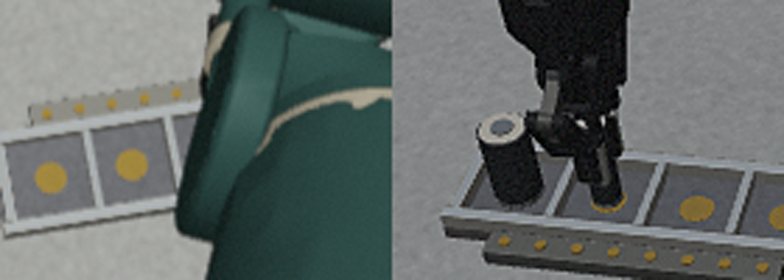

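Request:
jog_arm(rows=[[0.001,0,0,0,0,0,0],[0.0015,0,0,0,0,0,10],[0.0015,0,0,0,0,0,24],[0.0015,0,0,0,0,0,27],[0.0015,0,0,0,0,0,31],[0.0015,0,0,0,0,0,37],[0.0015,0,0,0,0,0,45],[0.0015,0,0,0,0,0,55],[0.0015,0,0,0,0,0,60],[-0.004,0,0,0,0,0,60],[-0.018,0,0,0,0,0,60],[-0.038,0,0,0,0,0,60],[-0.06,0,0,0,0,0,60],[-0.082,0,0,0,0,0,60],[-0.098,0,0,0,0,0,60],[-0.105,0,0,0,0,0,60],[-0.105,0,0,0,0,0,60]])

```text
time: 18.9
tool_pos: [0.591, -0.1858, 0.1476]
tcp_rot: [1.134, 1.252, -1.131]
wrist_force: [0.1, 0.0, -0.4]
width: 0.606
```

```bash
python3 -c "
from h import *
delta((.5379,.1602,.14),.07)"
```

```text
t 18.9 pos [ 0.591  -0.1858  0.1476] w 0.6056362168408523 F [ 0.0744  0.0105 -0.3558]
shift [ 0.0069 -0.0174 -0.3496] turn [ 0.0327  0.0019 -0.0042]
```

Request:
jog_arm(rows=[[0,0,-0.006,0,0,0,60],[0.001,-0.001,-0.021,0.002,0,0,60],[0.001,-0.002,-0.044,0.005,0,0,60],[0.002,-0.004,-0.074,0.008,0,0,60],[0.002,-0.006,-0.11,0.012,0,0,60],[0.003,-0.008,-0.15,0.015,0,0,60],[0.004,-0.01,-0.19,0.02,0,0,60],[0.005,-0.012,-0.23,0.02,0,0,60],[0.006,-0.014,-0.268,0.025,0,0,60],[0.007,-0.015,-0.3,0.03,0,0,60],[0.007,-0.016,-0.325,0.03,0.002,-0.004,60],[0.007,-0.017,-0.341,0.033,0.002,-0.004,60],[0.007,-0.0174,-0.3496,0.033,0.002,-0.004,60],[0.007,-0.0174,-0.3496,0.033,0.002,-0.004,60],[0.007,-0.0174,-0.3496,0.033,0.002,-0.004,60]])

```text
time: 20.4
tool_pos: [0.5374, 0.16, 0.1393]
tcp_rot: [1.157, 1.242, -1.158]
wrist_force: [-0.0, -0.1, -0.2]
width: 0.603
```

```bash
python3 -c "
from h import *
delta((.5379,.1602,.033),.07)
I=imaging.read_camera('top');J=imaging.read_camera('scene')
cv2.imwrite('pics/c9.png',cv2.resize(np.hstack([I[130:220,310:460],J[165:255,160:310]]),None,fx=2.6,fy=2.6,interpolation=cv2.INTER_CUBIC))"
```

```text
t 20.4 pos [0.5374 0.16   0.1393] w 0.6025561178366742 F [-0.0439 -0.1044 -0.1608]
shift [ 0.1063  0.0006 -0.0002] turn [0.0002 0.0004 0.0009]
```

View pics/c9.png

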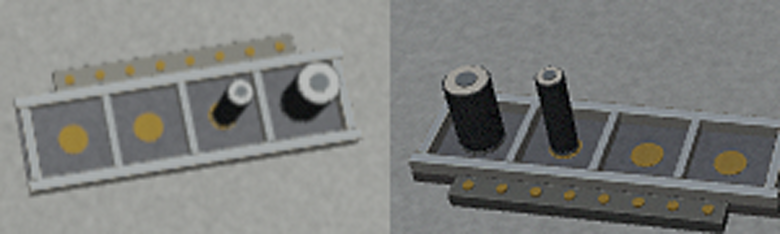

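Request:
jog_arm(rows=[[0.008,0,0,0,0,0,60],[0.024,0,0,0,0,0,60],[0.044,0,0,0,0,0,60],[0.064,0,0,0,0,0,60],[0.084,0,0,0,0,0,60],[0.1,0,0,0,0,0,58],[0.106,0,0,0,0,0,50],[0.106,0,0,0,0,0,42],[0.106,0,0,0,0,0,38],[0.106,0,0,0,0,0,35],[0.106,0,0,0,0,0,32],[0.106,0,0,0,0,0,29],[0.106,0,0,0,0,0,26],[0.106,0,0,0,0,0,15],[0.106,0,0,0,0,0,5],[0.106,0,0,0,0,0,5]], force=35)

```text
time: 22.1
tool_pos: [0.5387, 0.1596, 0.0347]
tcp_rot: [1.159, 1.24, -1.157]
wrist_force: [-2.0, -0.8, 6.5]
width: 0.292
```

Request:
jog_arm(rows=[[-0.004,0,0,0,0,0,5],[-0.014,0,0,0,0,0,5],[-0.03,0,0,0,0,0,5],[-0.05,0,0,0,0,0,5],[-0.07,0,0,0,0,0,5],[-0.09,0,0,0,0,0,5],[-0.1,0,0,0,0,0,5],[-0.105,0,0,0,0,0,5],[-0.105,0,0,0,0,0,5]])

```text
time: 23.0
tool_pos: [0.5388, 0.1597, 0.1402]
tcp_rot: [1.16, 1.239, -1.156]
wrist_force: [0.2, 0.2, -0.3]
width: 0.289
```

```bash
python3 -c "
from h import *
delta((.5833,-.1240,.138),.102)"
```

```text
t 23.0 pos [0.5388 0.1597 0.1402] w 0.28932539980901595 F [ 0.1948  0.2262 -0.2679]
shift [0.0022 0.0249 0.2861] turn [-0.033  -0.0002 -0.0024]
```

Request:
jog_arm(rows=[[0,0,0.006,0,0,0,5],[0,0.001,0.02,0,0,0,5],[0,0.003,0.042,-0.005,0,0,5],[0,0.006,0.07,-0.008,0,0,5],[0,0.009,0.102,-0.012,0,0,5],[0,0.012,0.136,-0.015,0,0,5],[0,0.015,0.17,-0.02,0,0,5],[0,0.018,0.202,-0.025,0,0,5],[0,0.021,0.23,-0.03,0,0,5],[0,0.023,0.254,-0.033,0,0,5],[0,0.024,0.272,-0.033,0,-0.002,5],[0,0.0249,0.282,-0.033,0,-0.002,5],[0,0.0249,0.286,-0.033,0,-0.002,5],[0,0.0249,0.286,-0.033,0,-0.002,5],[0,0.0249,0.286,-0.033,0,-0.002,5]])

```text
time: 24.5
tool_pos: [0.5831, -0.1231, 0.1401]
tcp_rot: [1.134, 1.257, -1.133]
wrist_force: [-0.5, -0.2, -0.9]
width: 0.288
```

```bash
python3 -c "
from h import *
delta((.5833,-.1238,.0355),.102)"
```

```text
t 24.5 pos [ 0.5831 -0.1231  0.1401] w 0.2880717334135205 F [-0.465  -0.2467 -0.9335]
shift [0.1046 0.0002 0.0008] turn [ 0.0006 -0.0007  0.    ]
```

Request:
jog_arm(rows=[[0.008,0,0.001,0,0,0,5],[0.024,0,0.001,0,0,0,5],[0.044,0,0.001,0,0,0,5],[0.064,0,0.001,0,0,0,5],[0.08,0,0.001,0,0,0,5],[0.09,0,0.001,0,0,0,5],[0.097,0,0.001,0,0,0,5],[0.102,0,0.001,0,0,0,5],[0.1045,0,0.001,0,0,0,5],[0.1045,0,0.001,0,0,0,5],[0.1045,0,0.001,0,0,0,5]])

```text
time: 25.6
tool_pos: [0.5838, -0.1242, 0.0363]
tcp_rot: [1.134, 1.255, -1.132]
wrist_force: [0.1, -0.6, -0.2]
width: 0.29
```

```bash
python3 -c "
from h import *
delta((.5833,-.1238,.035),.102)
I=imaging.read_camera('top');J=imaging.read_camera('scene')
cv2.imwrite('pics/c10.png',cv2.resize(J[150:250,160:320],None,fx=3.5,fy=3.5,interpolation=cv2.INTER_CUBIC))"
```

```text
t 25.6 pos [ 0.5838 -0.1242  0.0363] w 0.2896682349459767 F [ 0.0963 -0.647  -0.2016]
shift [ 0.0013 -0.0005 -0.0005] turn [ 0.0005 -0.0002 -0.0013]
```

View pics/c10.png

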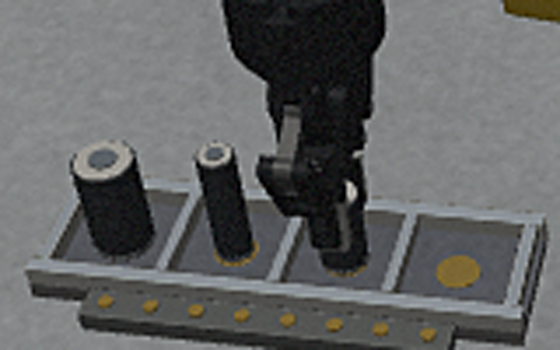

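Short cell stands over the third disc. Release and retreat.

Request:
jog_arm(rows=[[0.001,0,0,0,0,0,5],[0.0015,0,0,0,0,0,15],[0.0015,0,0,0,0,0,29],[0.0015,0,0,0,0,0,32],[0.0015,0,0,0,0,0,36],[0.0015,0,0,0,0,0,42],[0.0015,0,0,0,0,0,50],[0.0015,0,0,0,0,0,58],[0.0015,0,0,0,0,0,60],[-0.004,0,0,0,0,0,60],[-0.018,0,0,0,0,0,60],[-0.038,0,0,0,0,0,60],[-0.06,0,0,0,0,0,60],[-0.082,0,0,0,0,0,60],[-0.098,0,0,0,0,0,60],[-0.105,0,0,0,0,0,60],[-0.105,0,0,0,0,0,60]])

```text
time: 27.4
tool_pos: [0.5847, -0.1245, 0.1431]
tcp_rot: [1.135, 1.252, -1.131]
wrist_force: [0.3, -0.2, -0.6]
width: 0.603
```

```bash
python3 -c "
from h import *
delta((.5456,.1009,.14),.07)"
```

```text
t 27.4 pos [ 0.5847 -0.1245  0.1431] w 0.6027831037387789 F [ 0.2536 -0.2471 -0.6258]
shift [ 0.0029 -0.0158 -0.2282] turn [ 0.0326  0.0008 -0.0042]
```

Request:
jog_arm(rows=[[0,0,-0.006,0,0,0,60],[0,-0.001,-0.02,0.004,0,0,60],[0,-0.003,-0.042,0.008,0,0,60],[0.001,-0.005,-0.07,0.012,0,0,60],[0.001,-0.007,-0.102,0.016,0,0,60],[0.002,-0.009,-0.136,0.02,0,0,60],[0.002,-0.011,-0.166,0.024,0,0,60],[0.003,-0.013,-0.194,0.028,0,0,60],[0.003,-0.015,-0.214,0.032,0,-0.004,60],[0.003,-0.0158,-0.225,0.0326,0,-0.004,60],[0.003,-0.0158,-0.228,0.0326,0,-0.004,60],[0.003,-0.0158,-0.228,0.0326,0,-0.004,60],[0.003,-0.0158,-0.228,0.0326,0,-0.004,60]])

```text
time: 28.7
tool_pos: [0.5456, 0.1001, 0.1396]
tcp_rot: [1.157, 1.241, -1.158]
wrist_force: [0.1, -0.2, 0.6]
width: 0.6
```

```bash
python3 -c "
from h import *
delta((.5456,.1009,.038),.07)
I=imaging.read_camera('top');J=imaging.read_camera('scene')
cv2.imwrite('pics/c11.png',cv2.resize(np.hstack([I[130:220,240:450],J[165:255,170:380]]),None,fx=1.9,fy=1.9,interpolation=cv2.INTER_CUBIC))"
```

```text
t 28.7 pos [0.5456 0.1001 0.1396] w 0.6003360157261572 F [ 0.1195 -0.2398  0.5681]
shift [ 0.1016  0.0001 -0.0009] turn [-0.0004  0.0011  0.0001]
```

View pics/c11.png

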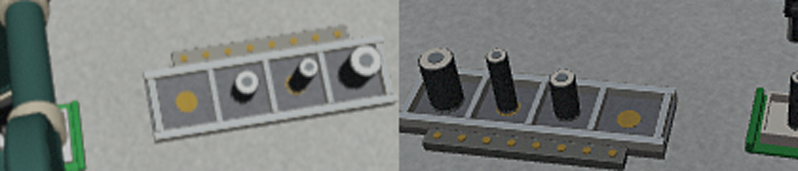

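Three cells stand in their pockets. Now the slim one (18 mm = 21 %).

Request:
jog_arm(rows=[[0.008,0,-0.001,0,0,0,60],[0.024,0,-0.001,0,0,0,60],[0.044,0,-0.001,0,0,0,60],[0.064,0,-0.001,0,0,0,60],[0.084,0,-0.001,0,0,0,60],[0.098,-0.001,-0.001,0,0,0,55],[0.101,-0.001,-0.001,0,0,0,45],[0.101,-0.001,-0.001,0,0,0,36],[0.101,-0.001,-0.001,0,0,0,31],[0.101,-0.001,-0.001,0,0,0,28],[0.101,-0.001,-0.001,0,0,0,25],[0.101,-0.001,-0.001,0,0,0,22],[0.101,-0.001,-0.001,0,0,0,19],[0.101,-0.001,-0.001,0,0,0,16],[0.101,-0.001,-0.001,0,0,0,5],[0.101,-0.001,-0.001,0,0,0,0],[0.101,-0.001,-0.001,0,0,0,0]], force=30)

```text
time: 30.5
tool_pos: [0.5453, 0.1008, 0.0395]
tcp_rot: [1.158, 1.239, -1.158]
wrist_force: [-0.9, -0.1, 5.2]
width: 0.2
```

Request:
jog_arm(rows=[[-0.004,0,0,0,0,0,0],[-0.014,0,0,0,0,0,0],[-0.03,0,0,0,0,0,0],[-0.05,0,0,0,0,0,0],[-0.07,0,0,0,0,0,0],[-0.09,0,0,0,0,0,0],[-0.1,0,0,0,0,0,0],[-0.105,0,0,0,0,0,0],[-0.105,0,0,0,0,0,0]])

```text
time: 31.4
tool_pos: [0.5454, 0.1009, 0.1449]
tcp_rot: [1.159, 1.239, -1.157]
wrist_force: [-0.2, 0.1, -0.2]
width: 0.201
```

```bash
python3 -c "
from h import *
delta((.5769,-.0617,.142),.102)"
```

```text
t 31.4 pos [0.5454 0.1009 0.1449] w 0.2011245543571275 F [-0.2482  0.0849 -0.1717]
shift [0.0031 0.0203 0.1644] turn [-0.0331  0.0009 -0.002 ]
```

Request:
jog_arm(rows=[[0,0.001,0.006,0,0,0,0],[0,0.002,0.02,-0.004,0,0,0],[0,0.005,0.042,-0.008,0,0,0],[0,0.009,0.07,-0.014,0,0,0],[0,0.012,0.1,-0.02,0,0,0],[0,0.016,0.126,-0.026,0,0,0],[0,0.018,0.146,-0.03,0,0,0],[0,0.02,0.159,-0.033,0,-0.002,0],[0,0.0203,0.1644,-0.033,0,-0.002,0],[0,0.0203,0.1644,-0.033,0,-0.002,0],[0,0.0203,0.1644,-0.033,0,-0.002,0]])

```text
time: 32.5
tool_pos: [0.5766, -0.0613, 0.1448]
tcp_rot: [1.133, 1.256, -1.134]
wrist_force: [1.1, 0.0, 0.6]
width: 0.204
```

```bash
python3 -c "
from h import *
delta((.5769,-.0617,.0403),.102)"
```

```text
t 32.5 pos [ 0.5766 -0.0613  0.1448] w 0.2040853101501815 F [1.141  0.0392 0.612 ]
shift [0.1045 0.0003 0.0004] turn [-0.      0.0003  0.0006]
```

Request:
jog_arm(rows=[[0.008,0,0,0,0,0,0],[0.024,0,0,0,0,0,0],[0.044,0,0,0,0,0,0],[0.064,0,0,0,0,0,0],[0.08,0,0,0,0,0,0],[0.09,0,0,0,0,0,0],[0.097,0,0,0,0,0,0],[0.102,0,0,0,0,0,0],[0.1045,0,0,0,0,0,0],[0.1045,0,0,0,0,0,0],[0.1045,0,0,0,0,0,0]])

```text
time: 33.6
tool_pos: [0.5771, -0.0614, 0.041]
tcp_rot: [1.134, 1.255, -1.134]
wrist_force: [0.4, -0.7, 0.3]
width: 0.198
```

```bash
python3 -c "
from h import *
delta((.5769,-.0617,.0395),.102)
J=imaging.read_camera('scene')
cv2.imwrite('pics/c12.png',cv2.resize(J[150:250,160:320],None,fx=3.5,fy=3.5,interpolation=cv2.INTER_CUBIC))"
```

```text
t 33.6 pos [ 0.5771 -0.0614  0.041 ] w 0.19815550902272291 F [ 0.3866 -0.7236  0.3111]
shift [ 0.0015 -0.0003  0.0002] turn [-0.0001  0.0007 -0.0006]
```

View pics/c12.png

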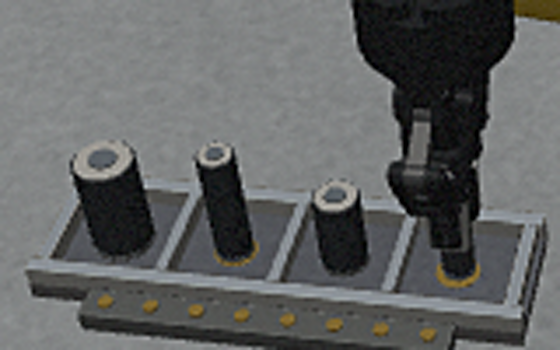

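Request:
jog_arm(rows=[[0.001,0,0,0,0,0,0],[0.0017,0,0,0,0,0,10],[0.0017,0,0,0,0,0,20],[0.0017,0,0,0,0,0,23],[0.0017,0,0,0,0,0,27],[0.0017,0,0,0,0,0,33],[0.0017,0,0,0,0,0,42],[0.0017,0,0,0,0,0,54],[0.0017,0,0,0,0,0,60],[0.0017,0,0,0,0,0,60],[-0.004,0,0,0,0,0,60],[-0.018,0,0,0,0,0,60],[-0.038,0,0,0,0,0,60],[-0.06,0,0,0,0,0,60],[-0.082,0,0,0,0,0,60],[-0.1,0,0,0,0,0,60],[-0.115,0,0,0,0,0,60],[-0.12,0,0,0,0,0,60],[-0.12,0,0,0,0,0,60]])

```text
time: 35.55
tool_pos: [0.5777, -0.0614, 0.1624]
tcp_rot: [1.134, 1.253, -1.132]
wrist_force: [0.3, -0.1, -0.3]
width: 0.603
```

Request:
jog_arm(rows=[[0,0,-0.006,0,0,0,60],[0,0,-0.02,0,0,0,60],[0,0,-0.042,0,0,0,60],[0,0,-0.07,0,0,0,60],[0,0,-0.1,0,0,0,60],[0,0,-0.13,0,0,0,60],[0,0,-0.16,0,0,0,60],[0,0,-0.18,0,0,0,60],[0,0,-0.195,0,0,0,60],[0,0,-0.2,0,0,0,60],[0,0,-0.2,0,0,0,60],[0,0,-0.2,0,0,0,60],[0,0,-0.2,0,0,0,60]])

```text
time: 36.85
tool_pos: [0.5575, 0.1366, 0.1621]
tcp_rot: [1.135, 1.252, -1.133]
wrist_force: [1.1, -0.6, 0.4]
width: 0.598
```

```bash
python3 -c "
from h import *
I=imaging.read_camera('top');J=imaging.read_camera('scene')
print(monitor.read_state()['time'])
cv2.imwrite('pics/c13.png',cv2.resize(np.hstack([I[130:220,305:455],J[165:255,170:320]]),None,fx=2.6,fy=2.6,interpolation=cv2.INTER_CUBIC))"
```

```text
36.95
```

View pics/c13.png

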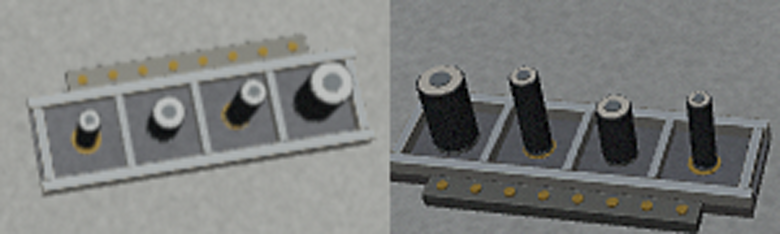

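All four stand upright in the pockets, reversed (slim, short, tall, fat from left to right), and the gripper is clear.

```bash
python3 -c "
from workcell import finish_job
print(finish_job())"
```

```text
the job is handed in; nothing more can be done
None
```

All four cells are in the fixture pockets in reverse order. On the tray the row from the robot's left was fat, tall, short, slim. In the fixture it is now slim, short, tall, fat.

- **Final check:** the last pictures from both cameras show each cell standing upright in its own pocket, with the gripper raised and well clear. I handed the job in at about 37 s, inside the 115 s limit. The highest wrist force in the readings was about 7 N.
- **A disagreement:** the two cameras usually agreed to 1–3 mm. While I held the fat cell they differed by up to 7 mm, on rough pixel readings. I shifted that cell 3 mm before placing it; it had about 10 mm of clearance each way along the row.
- **Not verified:** the hand-in reports no verdict, so I have no confirmation beyond those pictures.

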